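# Turn a sample cassette round in its reader

### The job

The blue sample cassette has been pushed into the white reader back to front, with its orange handle inside and its metal nose sticking out. Pull it out, set it down flat on the worktop and let go of it, then take hold of it afresh and slide it nose first into the reader until it is fully home against the stop, with only the orange handle left outside. Do not knock the other things on the worktop about.

Things in the scene. Friction and masses are not known exactly. Their poses are not given: they have to be found in the camera images.
- cassette_mid (a point): centre of the loose sample cassette, a right-angled bar 160 mm long and 34 mm high, 0.22 kg (varies), with four white discs on top. Its own x runs along its length towards the nose, z is up out of its top; the point is half-way along, across and up, 17 mm above its underside.
- cassette: the same cassette; origin at the centre of its underside, axes as cassette_mid. From the nose backwards: 14 mm of bare metal 38 mm wide (x = +66 to +80 mm), 86 mm of blue plastic 40 mm wide (x = -20 to +66), 60 mm of orange handle 36 mm wide (x = -80 to -20).
- cassette_nose (a point): middle of the end face of the cassette's metal nose, 80 mm along +x from cassette_mid; same axes.
- cassette_handle (a point): centre of the cassette's orange handle, 50 mm along -x from cassette_mid (30 mm from the handle's end); same axes.
- reader: white reader, fixed to the worktop, elsewhere each time. Origin on the worktop under the bay's mouth; x points into the bay, z up. Outside, the bay is 66 mm wide, 58 mm high; a grey flared rim stands 10 mm out from the mouth, about 66 mm wide and 62 mm high over all; behind the bay (x = 100 to 150 mm) stands a box 90 mm wide, 82 mm high.
- reader_mouth (a point): middle of the bay's opening, half-way up a cassette lying on the bay's floor (27 mm above the worktop); axes as the reader's. The bay is a level tunnel with roof, side walls and back stop: 100 mm deep, 46 wide, 40 high inside, floor 10 mm above the worktop. At the start the cassette lies in it back to front, 60 to 80 mm of its nose end outside.
- reader_stop (a point): middle of the back stop at the inner end of the bay, 100 mm along the reader's +x from reader_mouth, at the same height; same axes. A cassette that is fully home touches it with its nose and has just the 60 mm of its handle outside.
- flask: bystander, loose: stoppered conical glass flask, 59x59x117 mm; origin at the centre of its underside.
- notebook: bystander, loose: dark blue notebook lying flat, 205x151x23 mm; origin at the centre of its underside.
- amber_bottle: bystander, loose: amber bottle with a black cap, 62x62x154 mm; origin at the centre of its underside.
Not all that is in view belongs to the job. What is shaped like the cassette but green is not meant.

How it is judged:
By the outcome, as a careful person would: the job done as asked, in the order asked, and still so for the second after the job is handed in, with the robot touching nothing.
It also fails if it takes over 59 s, if anything falls off the work surface, if the arm or the gripper's body presses on something with over 40 N, if the wrist force passes 120 N, or if a joint passes its speed limit or range.

### The arm

A 6-joint arm with a two-finger parallel gripper is mounted at the origin on a cart in front of the work surface, level with it; the furniture and walls round the work are solid. World frame = base frame: x ahead of the robot, y to its left, z up, the work surface at z = 0. Lengths are in mm, angles in rad, forces in N, time in s.
With the tool pointing down it reaches from about 350 to 775 mm from the base axis. Payload 7.3 kg.
Tool frame: the origin (TCP) lies between the finger pads; the fingertips stand bot.tips_ahead ahead of it and the grasp point (between the pads) lies 6 mm ahead of it (bot.tips_ahead is the distance from the TCP to the fingertips, in mm); z points along the fingers, y is the line along which they close (so a half turn about z gives the same grasp; the last joint's range is limited). The gripper opens to 92 mm and grips with 3 to 60 N. Pads are 19 mm wide; open, the fingers measure 130 mm over their backs; the gripper's body (75 mm by 190 mm) begins 47 mm behind the grasp point.
Start: joints at [-0.146, 0.342, 1.524, -0, 1.275, -0.146], TCP at [525.017, 0.02, 251.741] pointing down, gripper open.
Joint ranges: [-2.53, 2.53], [-0.77, 2.02], [0.04, 2.7], [-1, 4.14], [0.28, 2.66], [-3.11, 3.11]. Speed limits (rad/s): [2.57, 2.57, 3.14, 3.14, 3.14, 3.14].

### API

Orientations are given as [roll, pitch, yaw] about the fixed x, y, z axes, in that order (R = Rz(yaw) Ry(pitch) Rx(roll)).
In Python, from plant import bot gives the robot as it stands. The module is installed in compiled form; this text tells all that it offers.
- The arm moves only by the tool step_arm, never from a script. Its argument "targets" is one flat list of numbers, 7 for each row, row after row: the opening, from 0 (shut) to 1 (fully open), then the shift along the tool's x, y, z each as a share of 100 mm, from -1 to 1, then the turn, a rotation vector about the tool's x, y, z each as a share of pi/4 rad, from -1 to 1. A call has 1 to 20 rows; each row is the pose to reach, as a shift and turn from the pose commanded when the call began, along the tool's axes at that moment; what a row does not reach only later rows make up. A row lasts 1/8 s, in which the tool goes at most 62.5 mm and 10.7 degrees, less where a joint would pass 70% of its speed; a pose out of reach is approached as far as the arm can. A call with a number of a shift or a turn outside -1 to 1 is refused whole. A call with a gripper value outside its range is refused whole. The fingers move at their own pace and stop on an object; the grip force is fixed at half the most. Time passes only in rows, so rows that repeat a pose let the fingers close. It gives the time, the measured TCP pose, the force, the opening and the grip force at its end, in the units of the state.
- bot.get_obs(): the state, without advancing time (a new reading comes with each control period).
- bot.capture(name): name is "scene" or "side" or "wrist"; returns (picture, depth): 420x560x3 uint8, blue, green, red; 420x560 float32, mm along the optical axis (not along the pixel's ray), 0 where there is no reading.
- bot.camera_info(name): a dict with "fx", "fy", "cx", "cy" (pixels), "camera_from_world" (4x4, takes a point from world to camera coordinates); the wrist camera has in their place "hand_eye" (4x4, takes a point from camera to tool coordinates, whose origin is the TCP and whose axes are the flange's). Camera axes: x right, y down, z forward; pixel columns grow to the right and rows downward; lengths in mm; the calibration is good to about 2 mm. A picture is of the moment at which its call begins: read the wrist's pose just before it. camera_info takes no time and is no camera call.
- bot.close_job(): hands the job in; it is judged then, once.
The state is a dict: "time": time; "joint_positions": joint angles; "dq": joint speeds; "tau": joint torques, N m; "tool_pos": TCP position; "tcp_rot": TCP orientation; "contact_force": force on the tool from outside, world axes, zero at the start; "moment": the same for the moment, N m; "grip_width": finger opening in mm; "finger_force": force on a finger pad.
Only numpy, scipy, OpenCV 4.12 (cv2) and the standard library are available. Lean on these libraries where they do the work, as an engineer would, in place of code of your own. Each camera call takes 0.05 s, during which the arm holds its last target. There are 200 camera calls.

## Working session

There is one attempt and no reset: what is moved stays moved. The work goes in short steps, Python scripts to look and compute and a tool call to move; the robot and the scene stay as the last step left them, time stands still between calls to the robot, and variables do not carry over. Pictures are saved under pics/ and viewed, at most 10 in all, crops included, and the job is handed in when it is done.

Besides the shell and the picture viewer there is one more tool, called by a JSON object that holds its "api" and its "payload". step_arm: Moves the arm, as the interface text tells. Shift numbers are shares of 100 mm and turn numbers shares of pi/4 rad, none past 1 either way. Its arguments: {"type":"object","properties":{"targets":{"type":"array"}},"required":["targets"]}

```bash
mkdir -p pics
cat > h.py <<'E'
import numpy as np, cv2
from plant import bot
from scipy.spatial.transform import Rotation as R
def pose():
    o=bot.get_obs(); T=np.eye(4); T[:3,:3]=R.from_euler('xyz',o['tcp_rot']).as_matrix(); T[:3,3]=o['tool_pos']; return T
def cap(name):
    T=pose(); p,d=bot.capture(name); c=bot.camera_info(name)
    W=T@np.array(c['hand_eye']) if 'hand_eye' in c else np.linalg.inv(np.array(c['camera_from_world']))
    v,u=np.mgrid[:420,:560]
    X=np.stack([(u-c['cx'])/c['fx']*d,(v-c['cy'])/c['fy']*d,d],-1)@W[:3,:3].T+W[:3,3]
    X[d==0]=np.nan
    return p,d,X,W,c
def ray(c,W,uv,z):
    r=W[:3,:3]@np.array([(uv[0]-c['cx'])/c['fx'],(uv[1]-c['cy'])/c['fy'],1]); return W[:3,3]+r*(z-W[2,3])/r[2]
E
python3 - <<'E'
from h import *
print(bot.get_obs(),bot.tips_ahead)
a=[cap(n) for n in('scene','wrist')]
for n,x in zip(('scene','wrist'),a):
    cv2.imwrite(f'pics/{n}0.png',x[0]); np.savez(f'{n}0.npz',p=x[0],X=x[2],W=x[3])
    print(n,x[3].round(2).tolist())
E
```

```text
{'time': 0.0, 'joint_positions': array([-1.45970559e-01,  3.42730735e-01,  1.52501141e+00, -2.93914945e-06,
        1.27539899e+00, -1.46022236e-01]), 'dq': array([-4.85290786e-05, -7.50080430e-04,  1.21163204e-03, -6.58790122e-04,
       -4.77363368e-04,  7.60579228e-04]), 'tau': array([ 7.61924657e-04, -4.31245601e+01, -2.44219762e+01,  7.17750052e-02,
        5.59406646e-02, -1.04314388e-04]), 'tool_pos': array([5.24633158e+02, 9.08139598e-02, 2.51042735e+02]), 'tcp_rot': array([-3.14006025e+00, -2.22528799e-04,  1.57084869e+00]), 'contact_force': array([ 0.66773888,  0.05035796, -0.51396508]), 'moment': array([-0.02628004, -0.01104057,  0.06259597]), 'finger_force': 0.0, 'grip_width': 91.78351963702752} 25.0
scene [[-0.67, -0.31, 0.67, -446.25], [-0.74, 0.25, -0.63, 838.32], [0.03, -0.92, -0.39, 659.46], [0.0, 0.0, 0.0, 1.0]]
wrist [[1.0, 0.0, -0.0, 525.46], [-0.0, -0.96, -0.27, 72.19], [-0.0, 0.27, -0.96, 383.41], [0.0, 0.0, 0.0, 1.0]]
```

View pics/scene0.png

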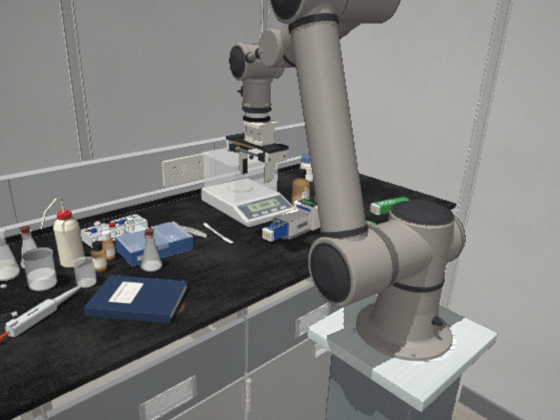

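View pics/wrist0.png

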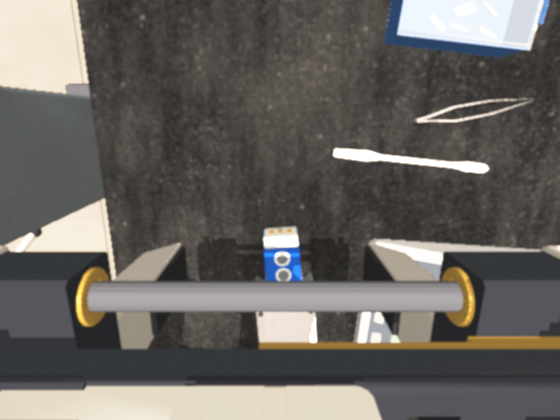

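The scene view has the reader at about (300,220) with the nose end at (270,233) and the balance just behind. In the wrist view the nose is at (281,237), pointing to +y, with the reader under the gripper at about (285,325). Next I measure these.

```bash
python3 - <<'E'
from h import *
for n in('scene','wrist'):
    z=np.load(n+'0.npz'); X=z['X']; p=z['p']; hsv=cv2.cvtColor(p,cv2.COLOR_BGR2HSV)
    near=(abs(X[...,0]-530)<120)&(X[...,1]>-220)&(X[...,1]<130)
    blue=(hsv[...,0]>100)&(hsv[...,0]<125)&(hsv[...,1]>150)&(hsv[...,2]>80)&near&(X[...,2]<70)
    top=blue&(X[...,2]>38)
    Q=X[top]; print(n,'blue',blue.sum(),len(Q))
    if len(Q): print(np.percentile(Q,[2,50,98],axis=0).round(1).tolist()); print(cv2.minAreaRect(Q[:,:2].astype(np.float32)))
    wh=(hsv[...,1]<50)&(hsv[...,2]>120)&near
    for a,b in((38,50),(50,66),(74,90)):
        m=wh&(X[...,2]>a)&(X[...,2]<b); k,l,s,c=cv2.connectedComponentsWithStats(m.astype(np.uint8))
        for i in range(1,k):
            if s[i,4]>60:
                P=X[l==i]; print((a,b),s[i].tolist(),np.percentile(P,[2,50,98],axis=0).round(0).tolist(),cv2.minAreaRect(P[:,:2].astype(np.float32)))
    # occupancy above worktop, near
    m=near&(X[...,2]>12)&(X[...,2]<240)
    g={}
    for q in X[m]: k=(int(q[0]//20)*20,int(q[1]//20)*20); g[k]=max(g.get(k,0),q[2])
    for y in range(120,-240,-20): print(y,[int(g.get((x,y),0)) for x in range(400,660,20)])
E
python3 - <<'E'
import cv2
p=cv2.imread('pics/scene0.png')[150:270,190:350]
cv2.imwrite('pics/crop1.png',cv2.resize(p,None,fx=5,fy=5,interpolation=cv2.INTER_CUBIC))
E
```

```text
scene blue 156 57
[[506.4, -130.2, 38.3], [515.4, -98.2, 42.0], [549.8, -68.7, 44.9]]
((528.0517578125, -99.98995971679688), (43.789756774902344, 63.49860382080078), 0.44685879349708557)
(38, 50) [289, 218, 21, 11, 61] [[498.0, -217.0, 39.0], [504.0, -170.0, 44.0], [509.0, -126.0, 49.0]] ((503.4931335449219, -172.92495727539062), (11.137633323669434, 93.6718521118164), 1.0506948232650757)
(50, 66) [276, 209, 34, 17, 273] [[500.0, -218.0, 51.0], [531.0, -171.0, 57.0], [566.0, -125.0, 59.0]] ((533.9124755859375, -171.3935546875), (67.78759002685547, 98.17921447753906), 3.665397882461548)
120 [0, 0, 0, 0, 0, 0, 0, 0, 0, 0, 0, 0, 0]
100 [0, 0, 0, 0, 0, 0, 0, 0, 0, 0, 0, 0, 0]
80 [0, 0, 0, 0, 0, 0, 0, 0, 0, 0, 0, 0, 0]
60 [0, 0, 0, 0, 0, 0, 0, 0, 0, 0, 0, 0, 0]
40 [0, 0, 0, 0, 0, 0, 0, 0, 0, 0, 0, 0, 0]
20 [0, 0, 0, 0, 0, 0, 0, 0, 0, 0, 0, 0, 0]
0 [0, 0, 0, 239, 0, 0, 0, 0, 239, 239, 0, 0, 0]
-20 [0, 0, 239, 238, 0, 0, 0, 0, 239, 0, 0, 0, 0]
-40 [0, 0, 0, 0, 0, 0, 0, 0, 0, 0, 0, 0, 0]
-60 [0, 0, 0, 0, 0, 43, 45, 41, 0, 0, 0, 0, 0]
-80 [0, 0, 0, 0, 0, 46, 46, 44, 0, 0, 0, 32, 38]
-100 [0, 
[... 1483 characters left out ...]
, 0, 0, 0, 0, 0, 0, 0, 0, 0, 0, 0, 0]
40 [0, 0, 0, 0, 0, 0, 0, 0, 0, 0, 0, 0, 0]
20 [0, 0, 0, 0, 0, 0, 0, 0, 0, 0, 0, 0, 0]
0 [0, 0, 0, 239, 0, 0, 0, 0, 239, 239, 0, 0, 0]
-20 [0, 0, 0, 239, 0, 0, 0, 0, 239, 0, 0, 0, 0]
-40 [0, 0, 0, 0, 0, 0, 0, 0, 0, 0, 0, 0, 0]
-60 [0, 0, 0, 0, 0, 44, 43, 43, 0, 0, 0, 0, 0]
-80 [0, 0, 0, 0, 0, 44, 45, 45, 0, 0, 0, 24, 30]
-100 [0, 0, 0, 0, 0, 44, 45, 44, 0, 0, 0, 0, 0]
-120 [0, 0, 0, 0, 0, 43, 44, 44, 28, 0, 0, 0, 0]
-140 [0, 0, 0, 0, 0, 59, 58, 58, 59, 0, 0, 0, 0]
-160 [0, 0, 0, 0, 0, 58, 59, 59, 58, 0, 0, 34, 39]
-180 [0, 0, 0, 0, 0, 58, 58, 58, 59, 0, 0, 35, 41]
-200 [0, 0, 0, 0, 0, 0, 0, 0, 0, 0, 0, 35, 40]
-220 [0, 0, 0, 0, 0, 0, 0, 0, 0, 0, 0, 23, 0]
```

View pics/crop1.png

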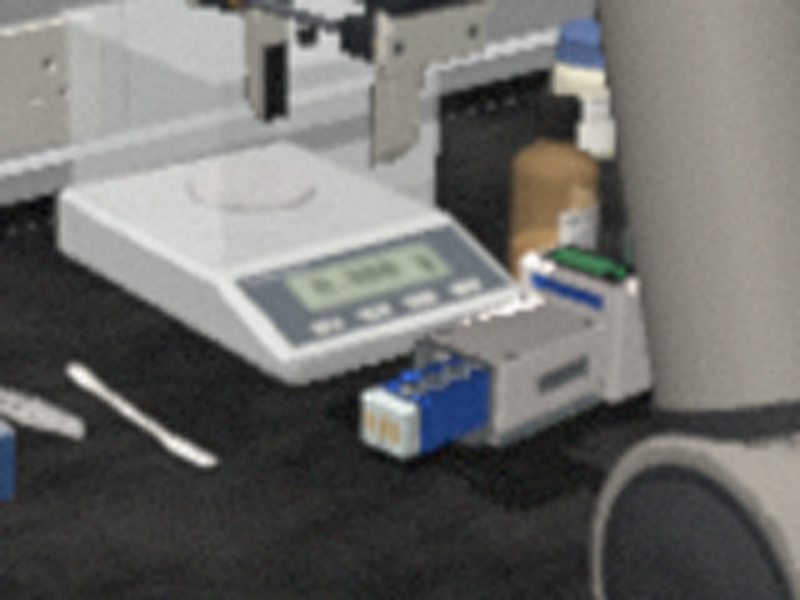

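The crop shows the cassette's nose at (390,425) in the crop, the mouth rim at about (455,360), and the balance just beyond on +x. The cassette axis is about 93.7° in the world, with the nose near y=-52. I'll move over it, aligned, and take one close measurement.

{"api": "step_arm", "payload": {"targets": [1, -0.5, 0.04, 0, 0, 0, -0.04, 1, -1, 0.08, 0, 0, 0, -0.08, 1, -1, 0.08, 0, 0, 0, -0.08, 1, -1, 0.08, 0, 0, 0, -0.08, 1, -1, 0.08, 0, 0, 0, -0.08]}}

```text
time: 0.72
tool_pos: [532.9, -98.9, 251.7]
tcp_rot: [-3.141, -0.0, 1.635]
contact_force: [-0.7, -0.4, -0.8]
grip_width: 91.9
finger_force: 0.0
```

Run:
```python
from h import *
o=bot.get_obs(); print(o['tool_pos'],o['tcp_rot'])
p,d,X,W,c=cap('wrist'); cv2.imwrite('pics/w1.png',p); np.savez('w1.npz',p=p,X=X,W=W,d=d)
hsv=cv2.cvtColor(p,cv2.COLOR_BGR2HSV)
near=(abs(X[...,0]-535)<50)&(X[...,1]>-260)&(X[...,1]<0)
blue=(hsv[...,0]>100)&(hsv[...,0]<125)&(hsv[...,1]>150)&near&(X[...,2]>38)&(X[...,2]<50)
def fit(m,n):
    P=X[m]; print(n,len(P),'z',np.median(P[:,2]).round(1),cv2.minAreaRect(P[:,:2].astype(np.float32)),np.percentile(P,[1,99],axis=0).round(1).tolist())
cass=near&(X[...,2]>36)&(X[...,2]<49)&(X[...,1]>-118)
fit(blue,'blue');fit(cass,'cass')
fit(near&(X[...,2]>53)&(X[...,2]<66),'bay')
# centreline per y slice, for cassette top and bay top
for z0,z1 in((36,50),(52,68),(70,95)):
  for y in range(-250,-40,8):
    m=near&(X[...,2]>z0)&(X[...,2]<z1)&(abs(X[...,1]-y)<4)
    if m.sum()>40:
        q=X[m]; print(z0,y,m.sum(),np.percentile(q[:,0],[1,99]).round(1),q[:,2].mean().round(1))
```

```text
[532.90138793 -98.86949766 251.65861714] [-3.14138597e+00 -3.91598040e-04  1.63478878e+00]
blue 1085 z 43.1 ((533.3026733398438, -92.40122985839844), (39.861534118652344, 49.66427230834961), 4.6561713218688965) [[512.7, -116.7, 41.0], [554.0, -67.4, 44.9]]
cass 2407 z 43.1 ((535.2028198242188, -84.50959777832031), (68.71481323242188, 66.8274917602539), 0.04771033301949501) [[512.6, -116.7, 39.1], [562.3, -52.4, 45.3]]
bay 4534 z 57.2 ((537.6265258789062, -154.90013122558594), (67.8014144897461, 83.62545013427734), 4.2247138023376465) [[504.4, -195.8, 54.2], [570.2, -113.7, 60.8]]
36 -114 289 [502.2 568.1] 43.4
36 -106 280 [515.  554.3] 43.3
36 -98 286 [514.7 553.7] 43.4
36 -90 291 [513.1 553. ] 43.2
36 -82 301 [512.8 552.4] 43.4
36 -74 301 [512.4 551.7] 43.4
36 -66 299 [512.9 550.3] 42.3
36 -58 292 [512.6 549.5] 42.1
36 -50 74 [517.3 548.3] 40.9
52 -194 329 [508.2 571.9] 57.2
52 -186 412 [506.8 571.6] 57.2
52 -178 421 [506.5 570.9] 57.2
52 -170 424 [506.2 571.2] 57.2
52 -162 433 [505.9 570.7] 57.2
52 -154 446 [504.6 569.9] 57.2
52 -146 456 [504.3 569.2] 57.2
52 -138 459 [503.9 568.4] 57.3
52 -130 480 [503.7 567.7] 57.0
52 -122 409 [503.  566.5] 56.5
52 -114 274 [502.5 567.9] 59.0
70 -250 512 [500.5 583.8] 82.8
70 -242 536 [499.6 584. ] 82.7
70 -234 649 [499.1 583.7] 81.9
70 -226 605 [501.8 583.9] 78.4
```

View pics/w1.png

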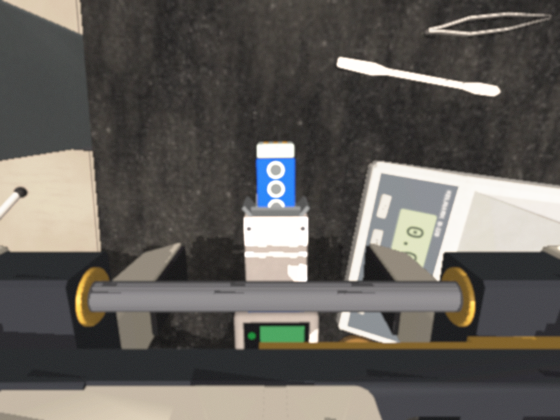

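The wrist view shows the nose end at (276,150), the rim front at row 208, and the fingers straddling the cassette line clear of the balance. Reader axis is about 94°, rim front y≈-114, mouth y≈-124. Now I go down to grasp the nose end.

{"api": "step_arm", "payload": {"targets": [1, 0.21, 0.01, 0.5, 0, 0, -0.005, 1, 0.21, 0.01, 1, 0, 0, -0.005, 1, 0.21, 0.01, 1, 0, 0, -0.005]}}

```text
time: 1.15
tool_pos: [530.5, -77.4, 149.0]
tcp_rot: [-3.134, -0.003, 1.639]
contact_force: [-0.3, 0.5, 0.9]
grip_width: 91.7
finger_force: 0.0
```

{"api": "step_arm", "payload": {"targets": [1, 0, 0, 0.5, 0, 0, 0, 1, 0, 0, 0.8, 0, 0, 0, 1, 0, 0, 1, 0, 0, 0, 1, 0, 0, 1, 0, 0, 0]}}

```text
time: 1.65
tool_pos: [533.3, -78.9, 52.6]
tcp_rot: [3.141, 0.0, 1.638]
contact_force: [0.1, 1.0, 0.6]
grip_width: 92.3
finger_force: 0.0
```

{"api": "step_arm", "payload": {"targets": [1, 0, 0, 0.15, 0, 0, 0, 1, 0, 0, 0.15, 0, 0, 0, 0.5, 0, 0, 0.15, 0, 0, 0, 0, 0, 0, 0.15, 0, 0, 0, 0, 0, 0, 0.15, 0, 0, 0, 0, 0, 0, 0.15, 0, 0, 0, 0, 0, 0, 0.15, 0, 0, 0]}}

```text
time: 2.52
tool_pos: [532.7, -79.0, 36.8]
tcp_rot: [3.141, 0.0, 1.638]
contact_force: [-0.7, -0.1, 0.8]
grip_width: 46.1
finger_force: 0.0
```

Fingers are still closing. I'll wait a bit more, then start the pull.

{"api": "step_arm", "payload": {"targets": [0, 0, 0, 0, 0, 0, 0, 0, 0, 0, 0, 0, 0, 0, 0, 0, 0, 0, 0, 0, 0, 0, 0, 0, 0, 0, 0, 0]}}

```text
time: 3.02
tool_pos: [532.7, -79.0, 36.7]
tcp_rot: [3.142, -0.0, 1.638]
contact_force: [-1.0, -0.2, -0.5]
grip_width: 40.0
finger_force: 30.0
```

{"api": "step_arm", "payload": {"targets": [0, 0.08, 0, -0.01, 0, 0, 0, 0, 0.2, 0, -0.01, 0, 0, 0, 0, 0.35, 0, -0.01, 0, 0, 0, 0, 0.5, 0, -0.01, 0, 0, 0]}}

```text
time: 3.52
tool_pos: [529.2, -27.7, 37.7]
tcp_rot: [-3.141, -0.0, 1.638]
contact_force: [0.2, -0.1, -2.0]
grip_width: 39.8
finger_force: 30.0
```

{"api": "step_arm", "payload": {"targets": [0, 0.3, 0, 0, 0, 0, 0, 0, 0.6, 0, 0, 0, 0, 0, 0, 0.85, 0, 0, 0, 0, 0, 0, 1, 0, 0, 0, 0, 0, 0, 1, 0, -0.3, 0, 0, 0, 0, 1, 0, -0.6, 0, 0, 0, 0, 1, 0, -0.6, 0, 0, 0, 0, 1, 0, -0.6, 0, 0, 0]}}

```text
time: 4.53
tool_pos: [522.1, 70.7, 96.9]
tcp_rot: [-3.14, -0.0, 1.637]
contact_force: [-0.7, 0.2, -2.2]
grip_width: 39.7
finger_force: 30.0
```

Run:
```python
from h import *
p=cap('side')[0]; q=cap('scene')[0]
cv2.imwrite('pics/side2.png',np.hstack([p[:,80:480],q[:,160:560]]))
print(bot.get_obs()['joint_positions'].round(3))
```

```text
[-0.011  0.523  1.717 -0.     0.904 -0.078]
```

View pics/side2.png

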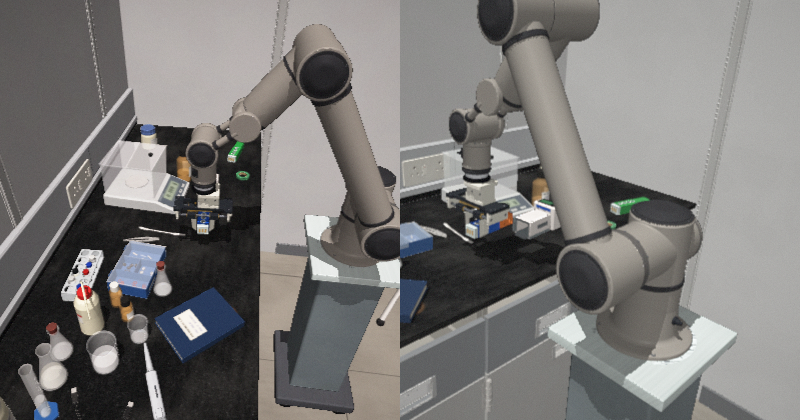

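The side and scene views show the cassette held clear of the reader, with the orange handle facing the rim at about (500,218) of the montage, right half. Now I turn it half round, handle passing on the robot's side.

{"api": "step_arm", "payload": {"targets": [0, 0, 0, 0, 0, 0, 0.2, 0, 0, 0, 0, 0, 0, 0.43, 0, 0, 0, 0, 0, 0, 0.66, 0, 0, 0, 0, 0, 0, 0.88, 0, 0, 0, 0, 0, 0, 1, 0, 0, 0, 0, 0, 0, 1]}}

```text
time: 5.38
tool_pos: [522.2, 70.6, 96.7]
tcp_rot: [-3.14, 0.001, 0.853]
contact_force: [1.3, -0.2, -1.9]
grip_width: 40.0
finger_force: 30.0
```

{"api": "step_arm", "payload": {"targets": [0, -0.12, 0.12, 0, 0, 0, 0.2, 0, -0.25, 0.25, 0, 0, 0, 0.43, 0, -0.4, 0.4, 0, 0, 0, 0.66, 0, -0.55, 0.55, 0, 0, 0, 0.88, 0, -0.63, 0.64, 0, 0, 0, 1, 0, -0.63, 0.64, 0, 0, 0, 1]}}

```text
time: 6.12
tool_pos: [529.3, -19.5, 97.2]
tcp_rot: [-3.141, 0.001, 0.068]
contact_force: [0.4, 0.6, -1.3]
grip_width: 39.8
finger_force: 30.0
```

{"api": "step_arm", "payload": {"targets": [0, 0, 0, 0, 0, 0, 0.2, 0, 0, 0, 0, 0, 0, 0.43, 0, 0, 0, 0, 0, 0, 0.66, 0, 0, 0, 0, 0, 0, 0.88, 0, 0, 0, 0, 0, 0, 1, 0, 0, 0, 0, 0, 0, 1]}}

```text
time: 6.88
tool_pos: [529.2, -18.2, 97.5]
tcp_rot: [3.141, 0.001, -0.714]
contact_force: [-0.1, -0.1, -2.3]
grip_width: 40.1
finger_force: 30.0
```

{"api": "step_arm", "payload": {"targets": [0, 0, 0, 0, 0, 0, 0.2, 0, 0, 0, 0, 0, 0, 0.43, 0, 0, 0, 0, 0, 0, 0.66, 0, 0, 0, 0, 0, 0, 0.88, 0, 0, 0, 0, 0, 0, 1, 0, 0, 0, 0, 0, 0, 1]}}

```text
time: 7.62
tool_pos: [529.2, -18.5, 97.6]
tcp_rot: [3.141, 0.0, -1.5]
contact_force: [0.2, -0.1, -2.0]
grip_width: 40.3
finger_force: 30.0
```

Run:
```python
from h import *
o=bot.get_obs(); print(o['joint_positions'].round(3),o['tool_pos'],o['tcp_rot'],o['contact_force'])
```

```text
[-0.18   0.525  1.709 -0.     0.908  2.891] [529.20875254 -18.51878461  97.55959156] [ 3.14118131e+00  8.02187252e-05 -1.49955100e+00] [ 0.21556584 -0.14152287 -2.00849248]
```

{"api": "step_arm", "payload": {"targets": [0, 0, 0, 0.3, 0, 0, 0, 0, 0, 0, 0.55, 0, 0, 0, 0, 0, 0, 0.64, 0, 0, 0, 0, 0, 0, 0.67, 0, 0, 0, 0, 0, 0, 0.69, 0, 0, 0, 0, 0, 0, 0.69, 0, 0, 0, 0, 0, 0, 0.69, 0, 0, 0]}}

```text
time: 8.5
tool_pos: [529.7, -18.9, 29.3]
tcp_rot: [-3.14, -0.0, -1.504]
contact_force: [-0.2, 0.1, -2.2]
grip_width: 39.7
finger_force: 30.0
```

{"api": "step_arm", "payload": {"targets": [0, 0, 0, 0.01, 0, 0, 0, 0, 0, 0, 0.02, 0, 0, 0, 0, 0, 0, 0.025, 0, 0, 0, 0, 0, 0, 0.025, 0, 0, 0]}}

```text
time: 9.0
tool_pos: [529.5, -18.9, 26.7]
tcp_rot: [-3.141, -0.0, -1.504]
contact_force: [-2.1, -0.1, 4.9]
grip_width: 40.0
finger_force: 30.0
```

Down on the worktop (contact felt). I let go, rise, and turn the wrist back while moving over the handle.

{"api": "step_arm", "payload": {"targets": [0.5, 0, 0, 0, 0, 0, 0, 1, 0, 0, 0, 0, 0, 0, 1, 0, 0, 0, 0, 0, 0, 1, 0, 0, 0, 0, 0, 0, 1, 0, 0, 0, 0, 0, 0, 1, 0, 0, 0, 0, 0, 0, 1, 0, 0, 0, 0, 0, 0]}}

```text
time: 9.88
tool_pos: [529.4, -18.8, 26.2]
tcp_rot: [-3.142, -0.0, -1.504]
contact_force: [0.4, 0.4, -0.2]
grip_width: 91.7
finger_force: 0.0
```

{"api": "step_arm", "payload": {"targets": [1, 0, 0, -0.2, 0, 0, 0, 1, 0, 0, -0.6, 0, 0, 0, 1, 0, 0, -1, 0, 0, 0, 1, 0, 0, -1, 0, 0, 0]}}

```text
time: 10.38
tool_pos: [531.2, -19.1, 129.3]
tcp_rot: [-3.135, -0.002, -1.504]
contact_force: [-0.4, 0.6, 0.2]
grip_width: 91.9
finger_force: 0.0
```

{"api": "step_arm", "payload": {"targets": [1, 0, 0, -0.3, 0, 0, -0.23, 1, 0, 0, -0.6, 0, 0, -0.46, 1, 0, 0, -0.9, 0, 0, -0.69, 1, 0, 0, -1, 0, 0, -0.92, 1, 0, 0, -1, 0, 0, -1]}}

```text
time: 11.0
tool_pos: [529.4, -18.9, 226.2]
tcp_rot: [-3.141, -0.0, -0.715]
contact_force: [-0.8, 0.1, -0.4]
grip_width: 91.9
finger_force: 0.0
```

{"api": "step_arm", "payload": {"targets": [1, 0, 0, 0, 0, 0, -0.23, 1, 0, 0, 0, 0, 0, -0.46, 1, 0, 0, 0, 0, 0, -0.69, 1, 0, 0, 0, 0, 0, -0.92, 1, 0, 0, 0, 0, 0, -1]}}

```text
time: 11.62
tool_pos: [528.9, -18.8, 224.9]
tcp_rot: [-3.141, 0.002, 0.07]
contact_force: [-0.0, 0.0, 0.3]
grip_width: 91.7
finger_force: 0.0
```

{"api": "step_arm", "payload": {"targets": [1, 0, 0, 0, 0, 0, -0.23, 1, 0, 0, 0, 0, 0, -0.46, 1, 0, 0, 0, 0, 0, -0.69, 1, 0, 0, 0, 0, 0, -0.92, 1, 0, 0, 0, 0, 0, -1]}}

```text
time: 12.25
tool_pos: [528.9, -18.8, 224.9]
tcp_rot: [-3.14, 0.001, 0.856]
contact_force: [-0.3, -0.4, 0.6]
grip_width: 92.4
finger_force: 0.0
```

{"api": "step_arm", "payload": {"targets": [1, 0, 0, 0, 0, 0, -0.23, 1, 0, 0, 0, 0, 0, -0.46, 1, 0, 0, 0, 0, 0, -0.69, 1, 0, 0, 0, 0, 0, -0.92, 1, 0, 0, 0, 0, 0, -1, 1, 0, 0, 0, 0, 0, -1, 1, 0, 0, 0, 0, 0, -1]}}

```text
time: 13.12
tool_pos: [529.2, -18.8, 225.6]
tcp_rot: [-3.141, -0.0, 1.636]
contact_force: [-0.1, -0.3, 0.2]
grip_width: 91.9
finger_force: 0.0
```

Run:
```python
from h import *
o=bot.get_obs(); print(o['tool_pos'],o['tcp_rot'])
p,d,X,W,c=cap('wrist'); cv2.imwrite('pics/w3.png',p)
near=(abs(X[...,0]-530)<40)&(X[...,1]>-100)&(X[...,1]<160)&(X[...,2]<50)
hsv=cv2.cvtColor(p,cv2.COLOR_BGR2HSV)
m=near&(X[...,2]>24); P=X[m]
print(len(P),np.median(P[:,2]),cv2.minAreaRect(P[:,:2].astype(np.float32)),np.percentile(P,[.5,99.5],axis=0).round(1).tolist())
for y in range(-96,160,8):
    k=m&(abs(X[...,1]-y)<4)
    if k.sum()>40:
        q=X[k]; print(y,k.sum(),np.percentile(q[:,0],[1,99]).round(1),q[:,2].mean().round(1),np.median(hsv[k],axis=0))
```

```text
[529.18378079 -18.83344678 225.63279373] [-3.14068210e+00 -2.53556229e-04  1.63621294e+00]
6725 33.20451534523107 ((526.1679077148438, 34.46080780029297), (39.993343353271484, 159.8191375732422), 3.8489198684692383) [[504.7, -43.9, 29.5], [548.6, 113.4, 35.3]]
-40 274 [512.7 549.6] 32.2 [  0.   0. 255.]
-32 281 [511.3 549.2] 32.4 [ 70.   5. 255.]
-24 294 [510.9 549.4] 33.5 [104.  189.5 254. ]
-16 307 [510.4 548.7] 33.5 [104. 182. 254.]
-8 317 [509.1 548.1] 33.3 [104. 196. 254.]
0 329 [508.7 548.4] 33.5 [104. 162. 254.]
8 333 [508.4 547.9] 33.3 [104. 195. 254.]
16 340 [508.  547.2] 33.5 [104. 188. 254.]
24 344 [507.5 546.5] 33.4 [104.  187.5 254. ]
32 350 [507.2 545.7] 33.3 [104. 191. 254.]
40 352 [506.2 545.2] 33.5 [103. 126. 254.]
48 367 [505.4 544.5] 33.2 [104. 189. 255.]
56 339 [506.8 543.1] 32.7 [ 25. 255. 255.]
64 343 [506.2 541.3] 33.1 [ 25. 255. 255.]
72 357 [505.9 541.8] 33.0 [ 26. 255. 255.]
80 360 [505.6 541. ] 33.1 [ 26. 255. 255.]
88 373 [505.2 540.6] 33.1 [ 26. 255. 255.]
96 373 [504.6 540. ] 33.1 [ 26. 255. 255.]
104 388 [503.5 539.4] 33.0 [ 26. 255. 255.]
112 271 [504.1 538.5] 32.7 [ 24. 255. 255.]
```

View pics/w3.png

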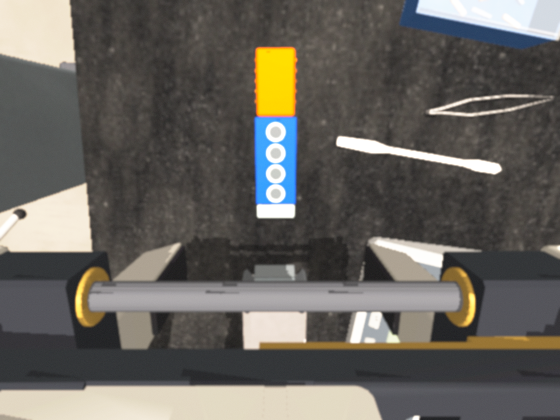

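The cassette lies flat with its nose towards the reader (nose at (276,211), handle at (276,82) in the image), let go of. Its axis is 93.85°, and the handle centre is at (522.8, 84). I take it afresh by the handle.

{"api": "step_arm", "payload": {"targets": [1, 0.5, 0, 0.3, 0, 0, 0, 1, 0.95, 0, 0.6, 0, 0, 0, 1, 1, 0, 0.9, 0, 0, 0, 1, 1, 0, 0.9, 0, 0, 0]}}

```text
time: 13.68
tool_pos: [521.2, 81.5, 134.4]
tcp_rot: [-3.137, -0.0, 1.638]
contact_force: [-0.0, -0.6, 0.7]
grip_width: 91.7
finger_force: 0.0
```

{"api": "step_arm", "payload": {"targets": [1, 0.05, 0, 0.4, 0, 0, 0, 1, 0.05, 0, 0.7, 0, 0, 0, 1, 0.05, 0, 0.95, 0, 0, 0, 1, 0.05, 0, 1, 0, 0, 0, 1, 0.05, 0, 1, 0, 0, 0]}}

```text
time: 14.3
tool_pos: [523.3, 85.5, 37.3]
tcp_rot: [3.14, 0.0, 1.637]
contact_force: [0.3, 0.5, 0.6]
grip_width: 91.3
finger_force: 0.0
```

```bash
python3 -c "
from h import *
o=bot.get_obs();print(o['tool_pos'],o['tcp_rot'])"
```

```text
[523.27397393  85.48902316  37.28469868] [3.14002774e+00 1.29359345e-04 1.63673775e+00]
```

{"api": "step_arm", "payload": {"targets": [1, 0, 0, 0.08, 0, 0, 0, 0, 0, 0, 0.08, 0, 0, 0, 0, 0, 0, 0.08, 0, 0, 0, 0, 0, 0, 0.08, 0, 0, 0, 0, 0, 0, 0.08, 0, 0, 0, 0, 0, 0, 0.08, 0, 0, 0, 0, 0, 0, 0.08, 0, 0, 0, 0, 0, 0, 0.08, 0, 0, 0, 0, 0, 0, 0.08, 0, 0, 0, 0, 0, 0, 0.08, 0, 0, 0]}}

```text
time: 15.55
tool_pos: [522.4, 85.9, 28.2]
tcp_rot: [3.141, -0.0, 1.638]
contact_force: [0.2, 0.0, -0.4]
grip_width: 35.9
finger_force: 30.0
```

{"api": "step_arm", "payload": {"targets": [0, 0, 0, -0.06, 0, 0, 0, 0, 0, 0, -0.12, 0, 0, 0, 0, 0, 0, -0.12, 0, 0, 0, 0, 0, 0, -0.12, 0, 0, 0]}}

```text
time: 16.05
tool_pos: [522.3, 85.9, 40.3]
tcp_rot: [3.141, 0.0, 1.638]
contact_force: [-0.1, -1.0, -1.0]
grip_width: 35.6
finger_force: 30.0
```

Run:
```python
from h import *
o=bot.get_obs(); print(o['tool_pos'],o['tcp_rot'],o['contact_force'],o['grip_width'])
for n in('wrist','scene'):
    p,d,X,W,c=cap(n); cv2.imwrite(f'pics/{n}4.png',p)
    m=(abs(X[...,0]-530)<40)&(X[...,1]>-65)&(X[...,1]<120)&(X[...,2]<56)&(X[...,2]>34)
    for y in range(-60,60,8):
        k=m&(abs(X[...,1]-y)<4)
        if k.sum()>20: q=X[k]; print(n,y,k.sum(),np.percentile(q[:,0],[1,99]).round(1),np.median(q[:,2]).round(1))
    if n=='wrist':
        m=(abs(X[...,0]-535)<45)&(X[...,2]<66)&(X[...,2]>53)&(X[...,1]<-100)
        for y in range(-200,-100,8):
            k=m&(abs(X[...,1]-y)<4)
            if k.sum()>40: print('bay',y,np.percentile(X[k][:,0],[1,99]).round(1))
```

```text
[522.33853994  85.90673374  40.28051402] [3.14148933e+00 4.25549617e-05 1.63757155e+00] [-0.09733263 -0.95987715 -1.03986386] 35.64149836101148
```

Run:
```python
from h import *
o=bot.get_obs(); print(o['contact_force'],o['moment'])
p,d,X,W,c=cap('side'); q=cv2.imread('pics/scene4.png')
def proj(n,P):
    c=bot.camera_info(n); v=(np.array(c['camera_from_world'])@np.r_[P,1])[:3]; return int(c['fx']*v[0]/v[2]+c['cx']),int(c['fy']*v[1]/v[2]+c['cy'])
im=[]
for n,i in(('side',p),('scene',q)):
    u,v=proj(n,[530,0,40]); print(n,u,v); u=min(max(u,70),490); v=min(max(v,70),350)
    im.append(cv2.resize(i[v-70:v+70,u-66:u+67],(400,420),interpolation=cv2.INTER_CUBIC))
cv2.imwrite('pics/m5.png',np.hstack(im))
hsv=cv2.cvtColor(p,cv2.COLOR_BGR2HSV)
m=(abs(X[...,0]-530)<60)&(X[...,1]>-100)&(X[...,1]<60)&(X[...,2]<60)&(X[...,2]>15)
for y in range(-96,60,12):
    k=m&(abs(X[...,1]-y)<6)
    if k.sum()>5: r=X[k]; print(y,k.sum(),np.percentile(r[:,0],[1,99]).round(1),np.percentile(r[:,2],[5,50,95]).round(1))
```

```text
[-0.5283455   0.32402177 -1.52480152] [ 0.0885196  -0.05414217 -0.01491881]
side 282 222
scene 252 235
36 14 [509.3 544.4] [43.  45.7 48.3]
48 15 [509.  543.4] [43.8 46.2 47.6]
```

View pics/m5.png

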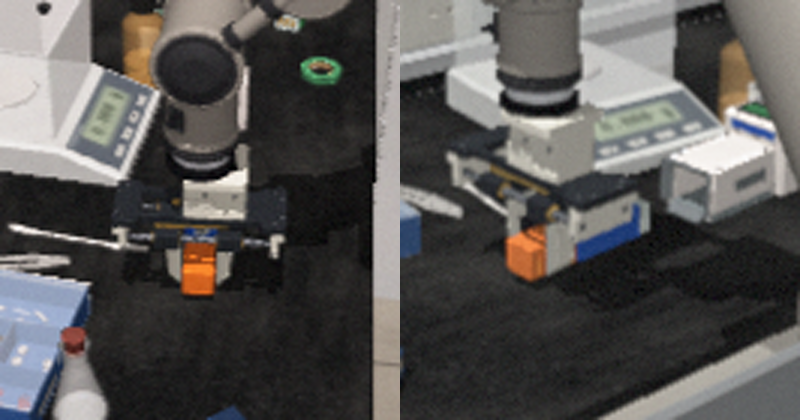

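The side and scene views show the cassette held level by the handle, nose facing the mouth (rim at (690,185) in the montage). The line is about 1 mm off to +x, so I correct that and slide in.

{"api": "step_arm", "payload": {"targets": [0, -0.15, -0.012, 0, 0, 0, 0, 0, -0.35, -0.012, 0, 0, 0, 0, 0, -0.5, -0.012, 0, 0, 0, 0, 0, -0.6, -0.012, 0, 0, 0, 0, 0, -0.66, -0.012, 0, 0, 0, 0, 0, -0.72, -0.012, 0, 0, 0, 0, 0, -0.78, -0.012, 0, 0, 0, 0, 0, -0.84, -0.012, 0, 0, 0, 0, 0, -0.9, -0.012, 0, 0, 0, 0, 0, -0.9, -0.012, 0, 0, 0, 0]}}

```text
time: 17.45
tool_pos: [527.3, -4.4, 40.3]
tcp_rot: [3.141, 0.0, 1.637]
contact_force: [0.5, 0.5, -1.3]
grip_width: 36.0
finger_force: 30.0
```

{"api": "step_arm", "payload": {"targets": [0, -0.08, 0, 0, 0, 0, 0, 0, -0.17, 0, 0, 0, 0, 0, 0, -0.27, 0, 0, 0, 0, 0, 0, -0.37, 0, 0, 0, 0, 0, 0, -0.47, 0, 0, 0, 0, 0, 0, -0.57, 0, 0, 0, 0, 0, 0, -0.66, 0, 0, 0, 0, 0, 0, -0.74, 0, 0, 0, 0, 0, 0, -0.74, 0, 0, 0, 0, 0]}}

```text
time: 18.58
tool_pos: [532.2, -78.4, 40.2]
tcp_rot: [3.141, 0.0, 1.637]
contact_force: [0.5, 0.4, -1.4]
grip_width: 35.6
finger_force: 30.0
```

{"api": "step_arm", "payload": {"targets": [0, -0.02, 0, 0.01, 0, 0, 0, 0, -0.04, 0, 0.015, 0, 0, 0, 0, -0.06, 0, 0.015, 0, 0, 0, 0, -0.08, 0, 0.015, 0, 0, 0, 0, -0.1, 0, 0.015, 0, 0, 0, 0, -0.11, 0, 0.015, 0, 0, 0, 0, -0.11, 0, 0.015, 0, 0, 0]}}

```text
time: 19.45
tool_pos: [532.9, -88.9, 38.8]
tcp_rot: [3.141, 0.0, 1.637]
contact_force: [-0.4, 0.2, -2.2]
grip_width: 35.8
finger_force: 30.0
```

{"api": "step_arm", "payload": {"targets": [0, -0.01, 0, 0, 0, 0, 0, 0, -0.02, 0, 0, 0, 0, 0, 0, -0.03, 0, 0, 0, 0, 0, 0, -0.03, 0, 0, 0, 0, 0]}}

```text
time: 19.95
tool_pos: [533.1, -91.9, 38.8]
tcp_rot: [3.141, 0.0, 1.637]
contact_force: [-0.1, -1.1, -2.6]
grip_width: 36.0
finger_force: 30.0
```

{"api": "step_arm", "payload": {"targets": [0, -0.01, 0, 0, 0, 0, 0, 0, -0.02, 0, 0, 0, 0, 0, 0, -0.03, 0, 0, 0, 0, 0, 0, -0.03, 0, 0, 0, 0, 0]}}

```text
time: 20.45
tool_pos: [533.0, -93.7, 38.7]
tcp_rot: [-3.141, -0.001, 1.638]
contact_force: [-0.2, 5.7, -0.9]
grip_width: 36.3
finger_force: 30.0
```

{"api": "step_arm", "payload": {"targets": [0, -0.01, 0, 0, 0, 0, 0, 0, -0.02, 0, 0, 0, 0, 0, 0, -0.02, 0, 0, 0, 0, 0]}}

```text
time: 20.82
tool_pos: [532.9, -93.8, 38.6]
tcp_rot: [-3.14, -0.004, 1.638]
contact_force: [0.1, 14.6, 1.6]
grip_width: 36.1
finger_force: 30.0
```

Firmly against the stop: the force rises with no travel. I let go and rise clear.

{"api": "step_arm", "payload": {"targets": [0.5, 0, 0, 0, 0, 0, 0, 1, 0, 0, 0, 0, 0, 0, 1, 0, 0, 0, 0, 0, 0, 1, 0, 0, 0, 0, 0, 0, 1, 0, 0, 0, 0, 0, 0, 1, 0, 0, 0, 0, 0, 0, 1, 0, 0, 0, 0, 0, 0]}}

```text
time: 21.7
tool_pos: [533.4, -96.8, 38.7]
tcp_rot: [3.141, 0.0, 1.638]
contact_force: [0.5, 0.6, 0.4]
grip_width: 91.8
finger_force: 0.0
```

{"api": "step_arm", "payload": {"targets": [1, 0, 0, -0.3, 0, 0, 0, 1, 0, 0, -0.7, 0, 0, 0, 1, 0, 0, -1, 0, 0, 0, 1, 0, 0, -1, 0, 0, 0]}}

```text
time: 22.2
tool_pos: [534.7, -97.1, 141.1]
tcp_rot: [3.137, 0.002, 1.638]
contact_force: [0.1, -0.5, -0.1]
grip_width: 91.9
finger_force: 0.0
```

{"api": "step_arm", "payload": {"targets": [1, 0, 0, -0.4, 0, 0, 0, 1, 0, 0, -0.8, 0, 0, 0, 1, 0, 0, -1, 0, 0, 0, 1, 0, 0, -1, 0, 0, 0, 1, 0, 0, -1, 0, 0, 0]}}

```text
time: 22.82
tool_pos: [532.7, -96.5, 236.9]
tcp_rot: [-3.139, -0.001, 1.638]
contact_force: [0.4, -0.6, 0.3]
grip_width: 92.0
finger_force: 0.0
```

Run:
```python
from h import *
o=bot.get_obs(); print(o['time'],o['tool_pos'],o['contact_force'])
p,d,X,W,c=cap('wrist'); q=cap('side')[0]
cv2.imwrite('pics/m6.png',np.hstack([p[:,150:550],q[:,80:480]]))
hsv=cv2.cvtColor(p,cv2.COLOR_BGR2HSV)
n=(abs(X[...,0]-535)<60)&(X[...,1]>-180)&(X[...,1]<0)
for nm,m in(('orange',(hsv[...,0]>8)&(hsv[...,0]<35)&(hsv[...,1]>150)&n&(X[...,2]>38)),('blue',(hsv[...,0]>100)&(hsv[...,0]<125)&(hsv[...,1]>150)&n)):
    P=X[m]; print(nm,len(P), np.percentile(P,[.5,50,99.5],axis=0).round(1).tolist() if len(P) else '', cv2.minAreaRect(P[:,:2].astype(np.float32)) if len(P)>3 else '')
```

```text
22.825 [532.68991785 -96.5409542  236.91220666] [ 0.40707618 -0.60431816  0.31933491]
orange 5439 [[482.9, -117.2, 40.1], [544.5, -72.8, 294.9], [594.5, -59.6, 305.5]] ((540.0333251953125, -89.63670349121094), (112.16107177734375, 55.97670364379883), 3.830998420715332)
blue 0
```

View pics/m6.png

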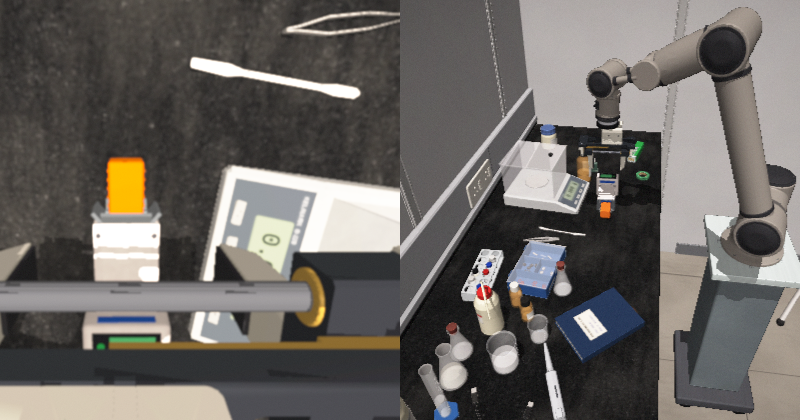

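Only the orange handle (125,185 in the montage) stands outside the rim, no blue is visible, and the bystanders haven't moved. I'll do a last check of the handle's rear edge before handing in.

Run:
```python
from h import *
p,d,X,W,c=cap('wrist'); hsv=cv2.cvtColor(p,cv2.COLOR_BGR2HSV)
m=(hsv[...,0]>8)&(hsv[...,0]<35)&(hsv[...,1]>150)&(abs(X[...,0]-533)<40)&(X[...,2]>38)&(X[...,2]<55)
P=X[m]; print(len(P),np.percentile(P,[1,50,99],axis=0).round(1).tolist(),cv2.minAreaRect(P[:,:2].astype(np.float32)))
r=(abs(X[...,0]-535)<35)&(X[...,2]>53)&(X[...,2]<66); print('rim front',np.percentile(X[r][:,1],99.5))
```

```text
1855 [[514.8, -117.7, 39.4], [533.0, -90.7, 43.0], [550.9, -65.7, 44.8]] ((532.9039306640625, -91.69308471679688), (37.100364685058594, 53.07522201538086), 3.032015323638916)
rim front -113.46356372754516
```

```bash
python3 -c "
from plant import bot
print(bot.close_job())"
```

```text
the job is handed in; nothing more can be done
None
```

I pulled the cassette out, set it flat on the worktop and let go, then took it again by the handle and slid it nose first against the stop. Only the orange handle is outside, no bystander looked disturbed, and the job was handed in at about 23 s of robot time.

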